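Snap the lid of the kit box shut all round

TASK

The lid of the clear kit box with the orange rim is on, but its four sides have not caught: press each side of the rim down with the fingertips, one after another around the box, until it clicks shut and lies flush with the corners. Press firmly but do not crush the lid, and do not pick up, tip or shove the box: it stays standing where it is. Leave everything else on the table alone.

Things in the scene. Friction and masses are not known exactly. Their poses are not given: they have to be found in the camera images.
- kit_box: Clear parts box, loose, about 0.9 kg; lid with orange rim, 130 mm (own x, away from the robot) by 180 mm (own y, to its left); rim top 64 mm high when shut. Origin: centre of underside, z up. The 30 mm orange corners are fixed; between them four orange rim sections, each 30 mm wide, rise from creases at their inner edge. Inside is a clear panel, 70 x 120 mm, 7 mm lower than the shut rim.
- front (a joint): Angle in rad of the front rim section: 0 = fully up (outer edge 9 mm proud), 0.30 = clicked shut, flush with the corners. Starts at 0 to 0.06. Pressed at its press point it resists with up to about 6 to 10 N (more nearer the crease), gives way at about 0.2, snaps to 0.30 and stays; let go earlier, it springs back to about 0.1. Pressing over 60 N cracks the lid.
- front_press (a point): Press point on the front rim section (the long side nearest the robot; 118 mm long): on its top, mid-length on the ribbed thumb pad, 22 mm out from the crease, 8 mm in from the outer edge; rides with the section. Shut, it lies at (-57, 0, 64) mm in the box's frame; fully up, 6 mm higher and 3 mm nearer the lid's middle. Axes: y along the rim, x outward along the section.
- back (a joint): Angle in rad of the back rim section: 0 = fully up (outer edge 9 mm proud), 0.30 = clicked shut, flush with the corners. Starts at 0 to 0.06. Pressed at its press point it resists with up to about 6 to 10 N (more nearer the crease), gives way at about 0.2, snaps to 0.30 and stays; let go earlier, it springs back to about 0.1. Pressing over 60 N cracks the lid.
- back_press (a point): Press point on the back rim section (the long side farthest from the robot; 118 mm long): on its top, mid-length on the ribbed thumb pad, 22 mm out from the crease, 8 mm in from the outer edge; rides with the section. Shut, it lies at (57, 0, 64) mm in the box's frame; fully up, 6 mm higher and 3 mm nearer the lid's middle. Axes: y along the rim, x outward along the section.
- left (a joint): Angle in rad of the left rim section: 0 = fully up (outer edge 9 mm proud), 0.30 = clicked shut, flush with the corners. Starts at 0 to 0.06. Pressed at its press point it resists with up to about 6 to 10 N (more nearer the crease), gives way at about 0.2, snaps to 0.30 and stays; let go earlier, it springs back to about 0.1. Pressing over 60 N cracks the lid.
- left_press (a point): Press point on the left rim section (the short side to the robot's left (+y); 68 mm long): on its top, mid-length on the ribbed thumb pad, 22 mm out from the crease, 8 mm in from the outer edge; rides with the section. Shut, it lies at (0, 82, 64) mm in the box's frame; fully up, 6 mm higher and 3 mm nearer the lid's middle. Axes: y along the rim, x outward along the section.
- right (a joint): Angle in rad of the right rim section: 0 = fully up (outer edge 9 mm proud), 0.30 = clicked shut, flush with the corners. Starts at 0 to 0.06. Pressed at its press point it resists with up to about 6 to 10 N (more nearer the crease), gives way at about 0.2, snaps to 0.30 and stays; let go earlier, it springs back to about 0.1. Pressing over 60 N cracks the lid.
- right_press (a point): Press point on the right rim section (the short side to the robot's right (-y); 68 mm long): on its top, mid-length on the ribbed thumb pad, 22 mm out from the crease, 8 mm in from the outer edge; rides with the section. Shut, it lies at (0, -82, 64) mm in the box's frame; fully up, 6 mm higher and 3 mm nearer the lid's middle. Axes: y along the rim, x outward along the section.
- clear_shell: Bystander: quarter-round clear plastic shell, 80 x 80 mm, 44 mm tall, open on top, beside the box (its right). Origin: underside, amid the shell.
- orange_bracket: Bystander: orange plastic angle bracket with two prongs, 95 x 40 mm, 45 mm tall, beside the box (its left). Origin: underside of its foot plate.
- orange_frame: Bystander: flat orange plastic frame piece lying on the table to the right, 70 x 90 mm, 22 mm tall. Origin: underside.
- clear_tray: Bystander: small clear two-compartment tray, 70 x 110 mm, 30 mm tall, behind the box. Origin: centre of the underside.
- glue_stick: Bystander: glue stick standing upright, 28 mm across, 92 mm tall, behind the box. Origin: centre of the underside.
- pencil_mug: Bystander: empty blue ceramic mug, 80 mm across, 92 mm tall, to the left. Origin: centre of the underside.
- tape_roll: Bystander: roll of tape lying flat, 96 mm across, 19 mm tall, far left. Origin: centre of the underside.
- screwdriver: Bystander: screwdriver lying on the table to the right, 170 mm long, under 35 mm tall. Origin: underside, mid-length.
There are look-alikes about, which are no part of the job. What is shaped like the kit_box but red is not meant.

How it is judged:
By the outcome, as a careful person would: the job done as asked, in the order asked, and still so for the second after the job is handed in, with the robot touching nothing.
It also fails if it takes over 48 s, if anything falls off the work surface, if the arm or the gripper's body presses on something with over 40 N, if the wrist force passes 120 N, or if a joint passes its speed limit or range.

ROBOT

A 7-joint arm with a two-finger parallel gripper is mounted at the origin on the work surface. World frame = base frame: x ahead of the robot, y to its left, z up, the work surface at z = 0. Lengths are in m, angles in rad, forces in N, time in s.
With the tool pointing down it reaches from about 0.425 to 0.925 m from the base axis. Payload 6.8 kg.
Tool frame: the origin (TCP) lies at the very end of the fingers, on their centre line; the grasp point (between the pads) lies bot.grip_point_offset behind it (bot.grip_point_offset is the distance from the TCP to the grasp point, in m); z points along the fingers, y is the line along which they close (so a half turn about z gives the same grasp; the last joint's range is limited). The gripper opens to 85 mm and grips with 20 to 120 N. Pads are 22 mm wide; open, the fingers measure 114 mm over their backs; the gripper's body (76 mm by 85 mm) begins 54 mm behind the grasp point. The pads swing forward as they close: fully open they stand 13 mm farther back than shut.
Start: joints at [1.185, 0.477, 0.022, 1.555, -0.011, 1.109, -0.083], TCP at [0.185, -0.649, 0.231] pointing down, gripper open.
Joint ranges: [-2.96, 2.96], [-0.34, 2.1], [-1.41, 1.46], [0.24, 2.44], [-1.37, 4.51], [0.17, 1.92], [-2.96, 2.96]. Speed limits (rad/s): [2.39, 2.39, 3.14, 3.14, 3.14, 3.14, 3.14].

INTERFACE

Orientations are given as a unit quaternion [w, x, y, z].
In Python, from station import bot, imaging gives the robot as it stands. The module is installed in compiled form; this text tells all that it offers.
- The arm moves only by the tool carry_out, never from a script. Its argument "targets" is one flat list of numbers, 5 for each row, row after row: the closure in counts, from 0 (fully open) to 255 (shut), then the shift along the world's x, y, z in mm, then the turn about the world's z in degrees. A call has 1 to 20 rows; each row shifts and turns the commanded pose from where the row before left it; what a row does not reach is not made up. A row lasts 1/10 s, in which the tool goes at most 50 mm and 8.59 degrees, less where a joint would pass 70% of its speed; a pose out of reach is approached as far as the arm can. A call is refused whole if a number of a shift passes 50 or a number of a turn 8.59, either way. A call with a gripper value outside its range is refused whole. The fingers move at their own pace and stop on an object; "newtons" is the grip in N (left out, the last holds). Time passes only in rows, so rows that do not move let the fingers close. It gives the time, the measured TCP pose, the force, the opening and the grip force at its end, in the units of the state.
- bot.get_obs(): the state, without advancing time (a new reading comes with each control period).
- imaging.read_camera(name): name is "side" or "top"; returns a dict with "frame" (384x512x3 uint8, red, green, blue), "fov_y" (degrees; the focal length in pixels is half the picture's height over the tangent of half this angle, whatever the lens; pixels are square), "cx", "cy" (the principal point, pixels), "pose" (4x4, takes a point from camera to world coordinates). Camera axes: x right, y up, looking along -z (the intrinsics and any distortion apply to the point x, -y, -z); pixel columns grow to the right and rows downward; lengths in m; the calibration is good to about 2 mm. A picture is of the moment at which its call begins. There is no depth.
- bot.hand_in(): hands the job in; it is judged then, once.
The state is a dict: "t": time; "q": joint angles; "joint_vel": joint speeds; "joint_torque": joint torques, N m; "eef_pos": TCP position; "tool_rot": TCP orientation; "contact_force": force on the tool from outside, world axes, zero at the start; "torque": the same for the moment, N m; "gripper_width": opening from 0.0 (shut) to 1.0 (fully open); "grasp_force": force on a finger pad.
Only numpy, scipy, OpenCV 4.12 (cv2) and the standard library are available. Lean on these libraries where they do the work, as an engineer would, in place of code of your own. Each camera call takes 0.05 s, during which the arm holds its last target. There are 200 camera calls.

## Working session

There is one attempt and no reset: what is moved stays moved. The work goes in short steps, Python scripts to look and compute and a tool call to move; the robot and the scene stay as the last step left them, time stands still between calls to the robot, and variables do not carry over. Pictures are saved under pics/ and viewed, at most 10 in all, crops included, and the job is handed in when it is done.

Besides the shell and the picture viewer there is one more tool, called after "Request:" by a JSON object that holds its "op" and its "data", one argument or row to a line. carry_out: Moves the arm, as the interface text tells. Its arguments: {"type":"object","properties":{"targets":{"type":"array","items":{"type":"number"}},"newtons":{"type":"number"}},"required":["targets"]}

```bash
mkdir -p pics; python3 - <<'E'
from station import bot, imaging
import cv2,pickle
o=bot.get_obs(); print(o['t'],o['eef_pos'],o['tool_rot'],o['contact_force'],o['gripper_width'],bot.grip_point_offset)
d={}
for n in('side','top'):
    c=imaging.read_camera(n); d[n]=c; print(n,{k:v for k,v in c.items() if k!='frame'})
    cv2.imwrite(f'pics/{n}0.png',cv2.resize(c['frame'][:,:,::-1],(800,600),interpolation=cv2.INTER_CUBIC))
pickle.dump(d,open('c0.pkl','wb'))
E
```

```text
0.0 [ 0.1849397  -0.64854857  0.23030074] [-9.09072957e-04  9.90368554e-01  1.38453110e-01 -1.92768073e-04] [ 0.1267002  -0.16420173  0.05112006] 0.9991467509311137 0.0187
side {'fov_y': 49.71561812285347, 'cx': 253.3714366142094, 'cy': 192.3060488848464, 'pose': array([[-0.99012177,  0.09691694, -0.10132117,  0.35927316],
       [-0.14004493, -0.71865766,  0.6811157 ,  0.90692212],
       [-0.00680358,  0.688577  ,  0.72513132,  1.07725487],
       [ 0.        ,  0.        ,  0.        ,  1.        ]])}
top {'fov_y': 56.09213402352631, 'cx': 252.5131105718419, 'cy': 185.21669456647433, 'pose': array([[ 7.91001429e-02,  9.75402478e-01, -2.05750271e-01,
         2.75182335e-01],
       [-9.96866551e-01,  7.72940546e-02, -1.68139471e-02,
        -1.94528786e-02],
       [-4.97092957e-04,  2.06435549e-01,  9.78460074e-01,
         1.24310465e+00],
       [ 0.00000000e+00,  0.00000000e+00,  0.00000000e+00,
         1.00000000e+00]])}
```

View pics/top0.png

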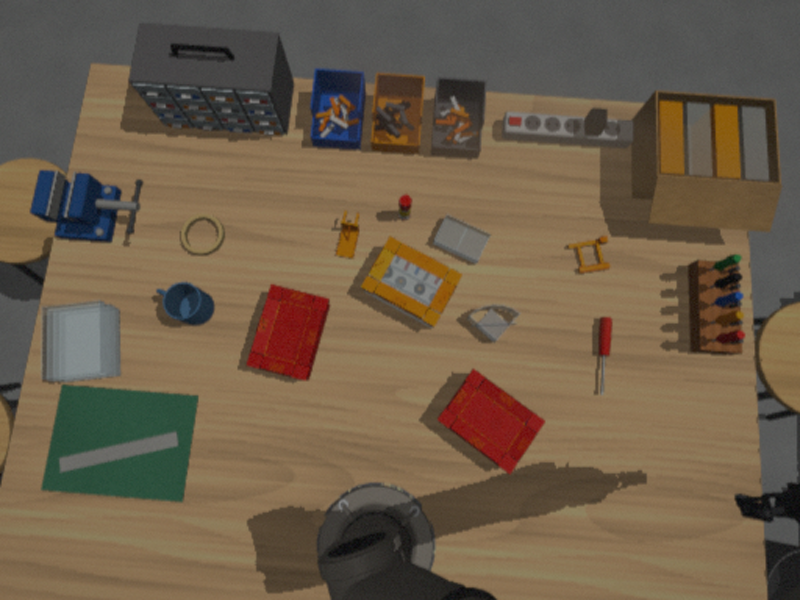

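View pics/side0.png

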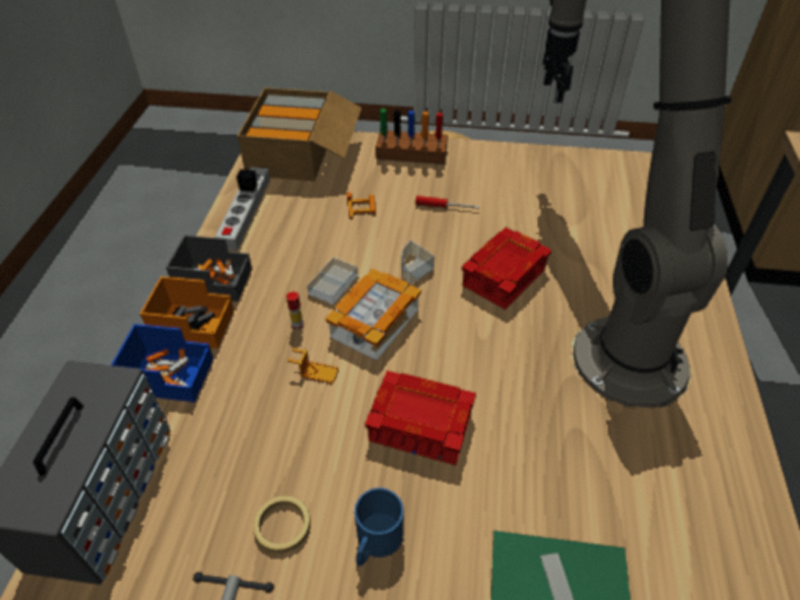

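The top view shows one clear box with an orange rim at (412,282). The look-alikes are red boxes at (288,333) and (491,421), and the orange bin at (398,110) is also not a match. In the side view the kit box is at (375,308) and the red ones are at (507,267) and (421,415). I choose the orange-rimmed box and will check it in a close crop.

```bash
python3 - <<'E'
import pickle,cv2,numpy as np
d=pickle.load(open('c0.pkl','rb'))
a=d['top']['frame'][145:215,225:305]; b=d['side']['frame'][165:235,200:280]
f=lambda i:cv2.resize(i[:,:,::-1],None,fx=5,fy=5,interpolation=cv2.INTER_CUBIC)
im=np.hstack([f(a),f(b)])
im=np.clip(im.astype(float)*1.4,0,255).astype(np.uint8)
cv2.imwrite('pics/crop.png',im); print(im.shape)
E
```

```text
(350, 800, 3)
```

View pics/crop.png

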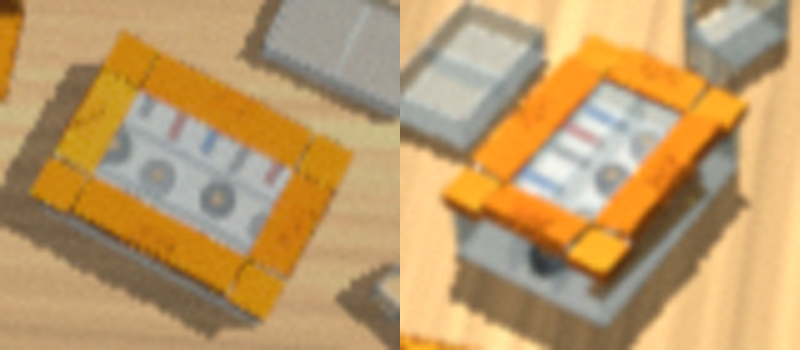

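The crop confirms it: clear box, orange rim, and sections standing up between the fixed corners. I'll triangulate the corners and fit the pose.

```bash
cat > geo.py <<'E'
import numpy as np,pickle
from scipy.optimize import least_squares
d=pickle.load(open('c0.pkl','rb'))
def proj(c,P):
    f=192/np.tan(np.radians(c['fov_y']/2)); T=np.linalg.inv(c['pose'])
    p=np.atleast_2d(P)@T[:3,:3].T+T[:3,3]
    return np.c_[c['cx']+f*p[:,0]/-p[:,2], c['cy']+f*-p[:,1]/-p[:,2]]
# order BL,BR,FR,FL
top=np.array([[123,33],[353,153],[262,320],[32,192]])/5+[225,145]-.4
s=np.array([[443,195],[590,40],[745,105],[605,275]])-[400,0]
E
python3 - <<'E'
from geo import *
S=lambda k:np.roll(s,k,0)/5+[200,165]-.4
best=None
for k in range(4):
    side=S(k)
    X=[least_squares(lambda p:np.r_[(proj(d['top'],p)[0]-top[i]),(proj(d['side'],p)[0]-side[i])],[.6,-.1,.06]) for i in range(4)]
    c=sum(x.cost for x in X)
    if best is None or c<best[0]: best=(c,k,X)
c,k,X=best; print('k',k,c); P=np.array([x.x for x in X]); print(P.round(4)); print([np.linalg.norm(P[i]-P[i-1]).round(4) for i in range(4)])
L=np.array([[65,90,0],[65,-90,0],[-65,-90,0],[-65,90,0]])/1e3
def box(q):
    cc,ss=np.cos(q[3]),np.sin(q[3]); return L@np.array([[cc,-ss,0],[ss,cc,0],[0,0,1]]).T+q[:3]
side=S(k)
r=least_squares(lambda q:np.r_[(proj(d['top'],box(q))-top).ravel(),(proj(d['side'],box(q))-side).ravel()],[.6,-.1,.064,-.5])
print(r.x,np.degrees(r.x[3]),r.fun.round(2))
q=r.x; cc,ss=np.cos(q[3]),np.sin(q[3])
for n,a in dict(F=(-57,0),B=(57,0),L=(0,82),R=(0,-82)).items(): print(n,(q[:2]*1e3+[cc*a[0]-ss*a[1],ss*a[0]+cc*a[1]]).round(1))
from station import bot
o=bot.get_obs(); w,x,y,z=o['tool_rot']; print('tool y',2*(x*y-w*z),1-2*(x*x+z*z), o['eef_pos'],o['t'])
E
```

```text
k 0 0.16509065006387738
[[ 0.6421  0.0216  0.0592]
 [ 0.5709 -0.1404  0.0562]
 [ 0.4526 -0.0862  0.0606]
 [ 0.5258  0.0737  0.0578]]
[np.float64(0.1275), np.float64(0.177), np.float64(0.1302), np.float64(0.1759)]
[ 0.54797579 -0.03312723  0.05777762 -0.42126715] -24.13682953456011 [-0.18 -0.49  0.48 -0.01  0.72  0.06 -0.58  0.2  -0.55  0.42  0.23 -0.57
  0.66  0.18 -0.14  0.42]
F [496.   -9.8]
B [600.  -56.4]
L [581.5  41.7]
R [ 514.4 -108. ]
tool y 0.2742583796606994 -0.9616546493332834 [ 0.18495399 -0.64861421  0.23041174] 0.1
```

Request:
{"op": "carry_out", "data": {
  "targets": [255, 20.6, 33.8, 0, 3.12, 255, 20.6, 33.8, 0, 3.12, 255, 20.6, 33.8, 0, 3.12, 255, 20.6, 33.8, 0, 3.12, 255, 20.6, 33.8, 0, 3.12, 255, 20.6, 33.8, 0, 3.12, 255, 20.6, 33.8, 0, 3.12, 255, 20.6, 33.8, 0, 3.12, 255, 20.6, 33.8, 0, 3.12, 255, 20.6, 33.8, 0, 3.12, 255, 20.6, 33.8, 0, 3.12, 255, 20.6, 33.8, 0, 3.12, 255, 20.6, 33.8, 0, 3.12, 255, 20.6, 33.8, 0, 3.12, 255, 20.6, 33.8, 0, 3.12, 255, 20.6, 33.8, 0, 3.12, 255, 0, 0, -30, 0, 255, 0, 0, -30, 0, 255, 0, 0, -20, 0, 255, 0, 0, 0, 0],
  "newtons": 20
}}

```text
t: 2.1
eef_pos: [0.5123, -0.108, 0.1484]
tool_rot: [-0.002, 0.839, 0.544, -0.002]
contact_force: [-0.7, 0.1, 0.2]
gripper_width: -0.007
grasp_force: 0.0
```

Request:
{"op": "carry_out", "data": {
  "targets": [255, 2, 0, -25, 0, 255, 0, 0, -25, 0, 255, 0, 0, -10, 0, 255, 0, 0, 0, 0, 255, 0, 0, 0, 0]
}}

```text
t: 2.6
eef_pos: [0.5175, -0.1084, 0.0924]
tool_rot: [0.0, 0.839, 0.543, 0.001]
contact_force: [-0.5, -0.7, -1.0]
gripper_width: 0.0
grasp_force: 0.0
```

```bash
cat > look.py <<'E'
import sys,cv2,numpy as np
from station import bot,imaging
F=lambda i:cv2.resize(i[:,:,::-1],None,fx=4,fy=4,interpolation=cv2.INTER_CUBIC)
a=imaging.read_camera('top')['frame'][125:225,215:315];b=imaging.read_camera('side')['frame'][150:250,190:290]
cv2.imwrite(sys.argv[1],np.clip(np.hstack([F(a),F(b)])*1.4,0,255).astype(np.uint8))
o=bot.get_obs();print(o['t'],o['eef_pos'],o['contact_force'])
E
python3 look.py pics/r1.png
```

```text
2.7 [ 0.51772782 -0.10846571  0.09269571] [-0.34718339  0.619077    0.81748747]
```

View pics/r1.png

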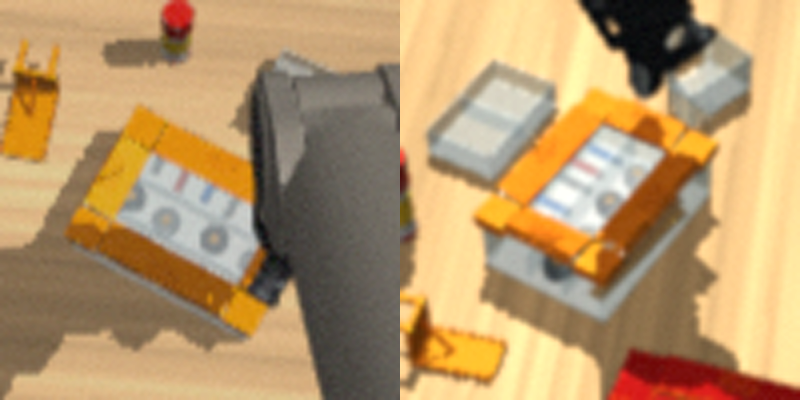

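In the side crop the fingertip end is at about (643,92), next to the right section. I'll compare it with the projection of the TCP to calibrate out the camera bias.

```bash
python3 - <<'E'
from geo import *
t=np.array([.5177,-.1085,.0927])
for n,o in(('side',(190,150)),('top',(215,125))): print(n,((proj(d[n],t)[0]+.4-o)*4).round(1), ((proj(d[n],[.5144,-.108,.068])[0]+.4-o)*4).round(1))
L=np.array([[65,90],[65,-90],[-65,-90],[-65,90]])/1e3
S=s/5+[200,165]-.4
def box(q,z):
    c,n=np.cos(q[2]),np.sin(q[2]); return np.c_[L@np.array([[c,-n],[n,c]]).T+q[:2],np.full(4,z)]
for z in(.058,.064):
  for w in((1,0),(0,1),(1,1)):
    r=least_squares(lambda q:np.r_[w[0]*(proj(d['top'],box(q,z))-top).ravel(),w[1]*(proj(d['side'],box(q,z))-S).ravel()],[.55,-.03,-.42]); print(z,w,r.x.round(4),r.cost.round(2))
E
```

```text
side [245.8  92.5] [249.8 113.8]
top [284.9 252.1] [281.4 261.8]
0.058 (1, 0) [ 0.5477 -0.0328 -0.4265] 0.63
0.058 (0, 1) [ 0.5482 -0.0336 -0.4147] 0.65
0.058 (1, 1) [ 0.5479 -0.0331 -0.4213] 1.46
0.064 (1, 0) [ 0.5464 -0.0327 -0.4265] 1.01
0.064 (0, 1) [ 0.5471 -0.0282 -0.4142] 1.05
0.064 (1, 1) [ 0.5469 -0.0311 -0.421 ] 3.55
```

Request:
{"op": "carry_out", "data": {
  "targets": [255, -3.5, 1.5, -10, 0, 255, 0, 0, -10, 0, 255, 0, 0, -3, 0, 255, 0, 0, 0, 0]
}}

```text
t: 3.1
eef_pos: [0.5126, -0.1076, 0.0677]
tool_rot: [-0.0, 0.84, 0.543, -0.001]
contact_force: [-1.3, -2.5, 2.6]
gripper_width: -0.002
grasp_force: 1.1
```

Request:
{"op": "carry_out", "data": {
  "targets": [255, 0, 0, -2, 0, 255, 0, 0, -1, 0, 255, 0, 0, 0, 0]
}}

```text
t: 3.4
eef_pos: [0.5131, -0.1064, 0.0649]
tool_rot: [-0.0, 0.839, 0.544, 0.0]
contact_force: [0.2, 0.2, 0.1]
gripper_width: 0.001
grasp_force: 0.0
```

Request:
{"op": "carry_out", "data": {
  "targets": [255, 0, 0, -1, 0, 255, 0, 0, 0, 0]
}}

```text
t: 3.6
eef_pos: [0.5133, -0.1066, 0.0642]
tool_rot: [-0.0, 0.839, 0.544, 0.0]
contact_force: [0.1, 1.0, 0.5]
gripper_width: 0.002
grasp_force: 0.0
```

Request:
{"op": "carry_out", "data": {
  "targets": [255, 0, 0, -1, 0, 255, 0, 0, 0, 0]
}}

```text
t: 3.8
eef_pos: [0.5134, -0.1066, 0.0639]
tool_rot: [0.0, 0.839, 0.543, 0.0]
contact_force: [-2.0, 0.0, 7.6]
gripper_width: 0.002
grasp_force: 3.6
```

Clicked, and the hard stop is at 63.9 mm, which agrees with the 64 mm in the text. Next is the front side.

Request:
{"op": "carry_out", "data": {
  "targets": [255, 0, 0, 20, 0, 255, 0, 0, 25, 0, 255, -1.6, 9, 0, -8.18, 255, -1.6, 9, 0, -8.18, 255, -1.6, 9, 0, -8.18, 255, -1.6, 9, 0, -8.18, 255, -1.6, 9, 0, -8.18, 255, -1.6, 9, 0, -8.18, 255, -1.6, 9, 0, -8.18, 255, -1.6, 9, 0, -8.18, 255, -1.6, 9, 0, -8.18, 255, -1.6, 9, 0, -8.18, 255, -1.6, 9, 0, -8.2, 255, 0, 0, -15, 0, 255, 0, 0, -10, 0, 255, 0, 0, 0, 0]
}}

```text
t: 5.4
eef_pos: [0.4945, -0.0079, 0.082]
tool_rot: [0.0, 0.978, -0.209, -0.001]
contact_force: [0.2, 0.7, 0.6]
gripper_width: -0.0
grasp_force: 0.0
```

Request:
{"op": "carry_out", "data": {
  "targets": [255, 0.8, 0, -9, 0, 255, 0, 0, -4, 0, 255, 0, 0, -2, 0, 255, 0, 0, 0, 0]
}}

```text
t: 5.8
eef_pos: [0.4959, -0.0077, 0.0683]
tool_rot: [0.0, 0.978, -0.209, -0.001]
contact_force: [-3.1, 0.5, 6.4]
gripper_width: 0.002
grasp_force: 2.9
```

Request:
{"op": "carry_out", "data": {
  "targets": [255, 0, 0, -2, 0, 255, 0, 0, -1.5, 0, 255, 0, 0, -1, 0, 255, 0, 0, 0, 0]
}}

```text
t: 6.2
eef_pos: [0.4966, -0.0079, 0.064]
tool_rot: [0.0, 0.978, -0.209, 0.0]
contact_force: [-1.2, -0.4, 4.3]
gripper_width: -0.004
grasp_force: 1.7
```

Request:
{"op": "carry_out", "data": {
  "targets": [255, 0, 0, 20, 0, 255, 0, 0, 25, 0, 255, 7.6, 4.65, 0, 8.18, 255, 7.6, 4.65, 0, 8.18, 255, 7.6, 4.65, 0, 8.18, 255, 7.6, 4.65, 0, 8.18, 255, 7.6, 4.65, 0, 8.18, 255, 7.6, 4.65, 0, 8.18, 255, 7.6, 4.65, 0, 8.18, 255, 7.6, 4.65, 0, 8.18, 255, 7.6, 4.65, 0, 8.18, 255, 7.6, 4.65, 0, 8.18, 255, 7.6, 4.65, 0, 8.2, 255, 0, 0, -15, 0, 255, 0, 0, -10, 0, 255, 0, 0, 0, 0]
}}

```text
t: 7.8
eef_pos: [0.5778, 0.0424, 0.0812]
tool_rot: [-0.001, 0.84, 0.542, -0.002]
contact_force: [0.2, 0.2, -0.3]
gripper_width: 0.0
grasp_force: 0.0
```

Request:
{"op": "carry_out", "data": {
  "targets": [255, 2, 0.5, -9, 0, 255, 0, 0, -4, 0, 255, 0, 0, -1, 0, 255, 0, 0, 0, 0]
}}

```text
t: 8.2
eef_pos: [0.5821, 0.044, 0.0699]
tool_rot: [0.0, 0.839, 0.543, 0.0]
contact_force: [-0.6, 0.1, 0.3]
gripper_width: -0.001
grasp_force: 0.1
```

Request:
{"op": "carry_out", "data": {
  "targets": [255, 0, 0, -2, 0, 255, 0, 0, -1.5, 0, 255, 0, 0, -1, 0, 255, 0, 0, 0, 0]
}}

```text
t: 8.6
eef_pos: [0.582, 0.0438, 0.0654]
tool_rot: [0.0, 0.839, 0.543, 0.0]
contact_force: [-0.0, 0.4, -0.1]
gripper_width: 0.001
grasp_force: 0.0
```

Request:
{"op": "carry_out", "data": {
  "targets": [255, 0, 0, -1, 0, 255, 0, 0, -1.5, 0, 255, 0, 0, 0, 0]
}}

```text
t: 8.9
eef_pos: [0.582, 0.0434, 0.0639]
tool_rot: [0.0, 0.84, 0.543, -0.0]
contact_force: [-4.5, -0.7, 12.4]
gripper_width: 0.0
grasp_force: 6.1
```

Request:
{"op": "carry_out", "data": {
  "targets": [255, 0, 0, 20, 0, 255, 0, 0, 25, 0, 255, 1.6, -8.9, 0, -8.18, 255, 1.6, -8.9, 0, -8.18, 255, 1.6, -8.9, 0, -8.18, 255, 1.6, -8.9, 0, -8.18, 255, 1.6, -8.9, 0, -8.18, 255, 1.6, -8.9, 0, -8.18, 255, 1.6, -8.9, 0, -8.18, 255, 1.6, -8.9, 0, -8.18, 255, 1.6, -8.9, 0, -8.18, 255, 1.6, -8.9, 0, -8.18, 255, 1.6, -8.9, 0, -8.2, 255, 0, 0, -15, 0, 255, 0, 0, -10, 0, 255, 0, 0, 0, 0]
}}

```text
t: 10.5
eef_pos: [0.5976, -0.0533, 0.0802]
tool_rot: [0.0, 0.978, -0.208, -0.002]
contact_force: [0.2, -0.4, -0.3]
gripper_width: -0.001
grasp_force: 0.0
```

Request:
{"op": "carry_out", "data": {
  "targets": [255, 0, 0, -8, 0, 255, 0, 0, -4, 0, 255, 0, 0, -1, 0, 255, 0, 0, 0, 0]
}}

```text
t: 10.9
eef_pos: [0.5998, -0.0539, 0.0699]
tool_rot: [-0.0, 0.978, -0.209, 0.0]
contact_force: [0.9, 0.1, 0.2]
gripper_width: -0.001
grasp_force: 0.1
```

Request:
{"op": "carry_out", "data": {
  "targets": [255, 0, 0, -2, 0, 255, 0, 0, -1.5, 0, 255, 0, 0, -1, 0, 255, 0, 0, -1, 0, 255, 0, 0, 0, 0]
}}

```text
t: 11.4
eef_pos: [0.5993, -0.0541, 0.0641]
tool_rot: [0.0, 0.978, -0.209, -0.0]
contact_force: [0.1, -1.3, 1.0]
gripper_width: 0.002
grasp_force: 0.3
```

Press a little more to confirm the stop, then rise and retreat clear of the box for a look.

Request:
{"op": "carry_out", "data": {
  "targets": [255, 0, 0, -1, 0, 255, 0, 0, 0, 0]
}}

```text
t: 11.6
eef_pos: [0.5994, -0.0541, 0.0639]
tool_rot: [0.0, 0.978, -0.209, -0.0]
contact_force: [-2.6, -0.3, 7.8]
gripper_width: -0.002
grasp_force: 4.1
```

Request:
{"op": "carry_out", "data": {
  "targets": [255, 0, 0, 20, 0, 255, 0, 0, 30, 0, 255, 0, 0, 40, 0, 255, 0, 0, 40, 0, 255, 0, -25, 20, 0, 255, -10, -35, 0, 0, 255, -10, -35, 0, 0, 255, -10, -35, 0, 0, 255, -10, -35, 0, 0, 255, -10, -35, 0, 0, 255, -10, -35, 0, 0, 255, -10, -35, 0, 0, 255, 0, 0, 0, 0, 255, 0, 0, 0, 0]
}}

```text
t: 13.0
eef_pos: [0.5288, -0.3247, 0.2128]
tool_rot: [-0.0, 0.978, -0.21, -0.001]
contact_force: [-0.6, 1.2, -0.3]
gripper_width: -0.0
grasp_force: 0.0
```

```bash
python3 look.py pics/r2.png
```

```text
13.1 [ 0.53005216 -0.32248756  0.21293963] [ 0.39823646 -0.30208269  0.13930366]
```

View pics/r2.png

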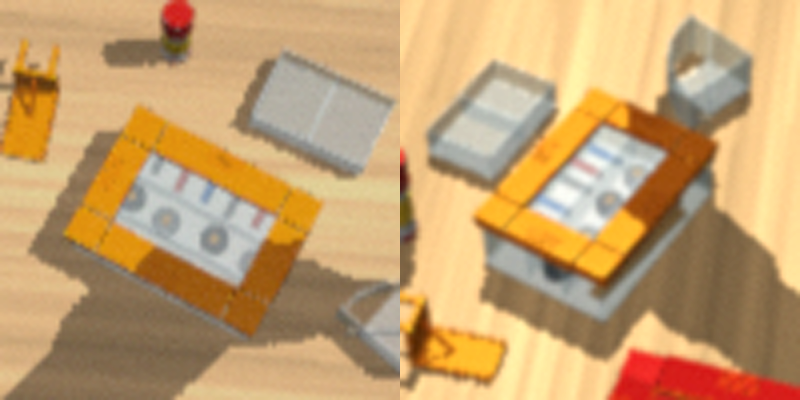

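All four sides lie flush with the corners: the outline is straight in both views, at top corners (140,105), (323,200), (250,337) and (65,235). The box has not moved.

```bash
python3 -c "
from station import bot
print(bot.hand_in())"
```

```text
the job is handed in; nothing more can be done
None
```

I pressed all four sides of the orange-rimmed box shut (right, front, left, back), and the final pictures show them flush with the corners and the box where it stood; I handed the job in at about 13 s.

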